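# Set a doming punch over the copper blank

## Task

One of the two wooden stumps carries a flat copper disc still to be sunk, the other a finished copper dome. Take the punch that belongs to the stump with the flat disc (the large-ball punch for the wide stump, the small-ball punch for the slim one), lift it straight out of its stand and carry it high over the file rack without touching the rack. Finish while still holding the punch, upright and still, its ball centred over the disc and hovering about 8 mm above it; do not touch the disc or the dome with it, and leave the other punch and everything else on the bench where it is.

Things in the scene. Friction and masses are not known exactly. Their poses are not given: they have to be found in the camera images.
- punch_large: steel punch hanging upright, loose, by its collar in stand_large, origin (lowest point of its ball) 30 mm above the bench. z up the shank; x, y square to the shank's flats. Above the origin: ball 36 mm wide, thin neck, collar 60 mm wide at 63-70 mm, bare square shank 16 x 16 mm at 70-150 mm (grip here). 0.5 kg +-25%, centre of mass below the shank: hangs straight when gripped
- punch_small: steel punch hanging upright, loose, by its collar in stand_small, origin (lowest point of its ball) 30 mm above the bench. z up the shank; x, y square to the shank's flats. Above the origin: ball 22 mm wide, thin neck, collar 46 mm wide at 63-70 mm, bare square shank 16 x 16 mm at 70-150 mm (grip here). 0.32 kg +-25%, centre of mass below the shank: hangs straight when gripped
- punch_large_tip (a point): lowest point of the large punch's ball (its origin)
- punch_small_tip (a point): lowest point of the small punch's ball (its origin)
- stand_large: fixed dark steel stand of punch_large: plate 90 x 90 mm, its top 93 mm above the bench, on two side legs (+-y edges), with a round hole 48 mm wide in the middle where the ball hangs; lift the punch straight up until its ball is above 93 mm. Origin under the middle, on the bench
- stand_small: fixed dark steel stand of punch_small: plate 74 x 74 mm, its top 93 mm above the bench, on two side legs (+-y edges), with a round hole 34 mm wide in the middle where the ball hangs; lift the punch straight up until its ball is above 93 mm. Origin under the middle, on the bench
- stump_wide: fixed round pale wooden stump, 110 mm in diameter, 45 mm high, with a 40 mm hollow in the middle of its top, covered by the piece lying on it. Origin under its middle, on the bench
- stump_slim: fixed round pale wooden stump, 74 mm in diameter, 45 mm high, with a 28 mm hollow in the middle of its top, covered by the piece lying on it. Origin under its middle, on the bench
- disc: loose flat copper disc, 50 mm in diameter, 3 mm thick, lying centred on one of the stumps (its top 48 mm above the bench). Origin at the centre of its underside
- disc_top (a point): centre of the disc's upper face; z up
- dome: finished copper dome, 48 mm in diameter, 20 mm high, crown up, centred on the other stump (its crown 65 mm above the bench). Origin at the centre of its rim
- file_rack: fixed wooden bar 300 mm long (its own x), 34 mm wide and 70 mm high, with file handles standing up out of it to at most 130 mm above the bench, running away from the robot between the stands (left) and the stumps (right). Origin under its middle, on the bench
- bench_block: bystander: loose steel block 65 x 65 x 22 mm, origin at the centre of its underside
- spool: bystander: dark steel spool, 52 mm in diameter, 36 mm high, origin at the centre of its underside
- jar: bystander: amber glass jar, 56 mm in diameter, 75 mm high, origin at the centre of its underside
- hammer: bystander: hammer 240 mm long lying on the bench
Things that resemble listed ones, but are neither listed nor needed, are in the scene too. Of the things like the disc, leave any that is pink, turquoise or yellow; of the rest the smaller one is meant.

How it is judged:
On the way:
1. the punch that belongs to the disc's stump is held by the fingers with its ball lifted about as high as the file rack (((horizontal distance between disc and stump_wide below 0.03 m and height (world z) of punch_large_tip above 0.125 m and contact force between the fingers and punch_large above 1 N) or (horizontal distance between disc and stump_slim below 0.03 m and height (world z) of punch_small_tip above 0.125 m and contact force between the fingers and punch_small above 1 N))), for 0.1 s.
At the end, for the whole second after the job is handed in: The punch belonging to the disc's stump is gripped by the fingers and still (under 20 mm/s), upright within 0.12 rad, the lowest point of its ball within 6 mm of the disc's centre sideways and 2 to 15 mm above its upper face, not touching it; the disc lies flat and within 10 mm of where it was (((horizontal distance between disc and stump_wide below 0.03 m and horizontal distance between punch_large_tip and disc_top below 0.006 m and z of punch_large_tip in the frame of disc_top between 0.002 and 0.015 m and angle between punch_large's own z axis and vertical below 0.12 rad and linear speed of punch_large below 0.02 m/s and contact force between the fingers and punch_large above 1 N and contact force between punch_large and disc below 0.05 N and distance of disc from where it was at the start of the episode below 0.01 m and angle between disc's own z axis and vertical below 0.05 rad) or (horizontal distance between disc and stump_slim below 0.03 m and horizontal distance between punch_small_tip and disc_top below 0.006 m and z of punch_small_tip in the frame of disc_top between 0.002 and 0.015 m and angle between punch_small's own z axis and vertical below 0.12 rad and linear speed of punch_small below 0.02 m/s and contact force between the fingers and punch_small above 1 N and contact force between punch_small and disc below 0.05 N and distance of disc from where it was at the start of the episode below 0.01 m and angle between disc's own z axis and vertical below 0.05 rad))); the arm keeps its last pose, push and grip.
It fails at once if a punch touches the copper disc or the dome (contact force between any of punch_large, punch_small and disc above 0.3 N or contact force between any of punch_large, punch_small and dome above 0.3 N).
It fails at once if the disc is shifted by more than 10 mm (distance of disc from where it was at the start of the episode above 0.01 m).
It fails at once if the file rack is struck by a punch or the arm (contact force between any of punch_large, punch_small, the arm, the fingers and file_rack above 1 N).
It fails at once if the punch that does not belong to the job is moved by more than 20 mm ((horizontal distance between disc and stump_wide below 0.03 m and distance of punch_small from where it was at the start of the episode above 0.02 m) or (horizontal distance between disc and stump_slim below 0.03 m and distance of punch_large from where it was at the start of the episode above 0.02 m)).
It fails at once if the dome or another thing lying on the bench is moved by more than 20 mm (distance of any of bench_block, spool, jar, hammer, dome from where it was at the start of the episode above 0.02 m).
It also fails if it takes over 45 s, if anything falls off the work surface, if the arm or the gripper's body presses on something with over 40 N, if the wrist force passes 120 N, or if a joint passes its speed limit or range.

## Robot

A 6-joint arm with a two-finger parallel gripper is mounted at the origin on the work surface. World frame = base frame: x ahead of the robot, y to its left, z up, the work surface at z = 0. Lengths are in m, angles in rad, forces in N, time in s.
With the tool pointing down it reaches from about 0.3 to 0.875 m from the base axis. Payload 6.4 kg.
Tool frame: the origin (TCP) lies at the very end of the fingers, on their centre line; the grasp point (between the pads) lies 19 mm behind it (ctrl.tcp_to_grasp is the distance from the TCP to the grasp point, in m); z points along the fingers, y is the direction in which the jaws open and shut (so a half turn about z gives the same grasp; the last joint's range is limited). The gripper opens to 85 mm and grips with 20 to 120 N. Pads are 22 mm wide; open, the fingers measure 114 mm over their backs; the gripper's body (76 mm by 85 mm) begins 54 mm behind the grasp point. The pads swing forward as they close: fully open they stand 13 mm farther back than shut.
Start: joints at [-1.533, 0.181, 1.607, -0, 1.354, -0.206], TCP at [0.139, -0.558, 0.231] pointing down, gripper open.
Joint ranges: [-2.99, 2.99], [-0.89, 2.07], [0.3, 2.58], [-1.14, 4.28], [0, 2.63], [-3.12, 3.12]. Speed limits (rad/s): [2.57, 2.57, 3.01, 3.14, 3.14, 3.14].

## Interface

Orientations are given as a unit quaternion [w, x, y, z].
In Python, from bench import ctrl gives the robot as it stands. The module is installed in compiled form; this text tells all that it offers.
- The arm moves only by the tool drive_tool, never from a script. Its argument "deltas" is a list of rows, each an object with "slide": the shift along the tool's x, y, z as a fraction of full scale, a list of three; "delta_rot": the turn, a rotation vector about the tool's x, y, z as a fraction of full scale, a list of three; "hand": the opening, from 0 (shut) to 1 (fully open). In form: [{"slide": [tx, ty, tz], "delta_rot": [wx, wy, wz], "hand": hand}, ...]. A call has exactly 5 rows; each row shifts and turns the commanded pose from where the row before left it, along the tool's axes as they then stand; what a row does not reach is not made up. Full scale, the value 1, is 50 mm for a shift and 180 degrees for a turn. A row lasts 1/8 s, in which the tool goes at most 62.5 mm and 10.7 degrees, less where a joint would pass 70% of its speed; a pose out of reach is approached as far as the arm can. A call with a number of a shift or a turn outside -1 to 1 is refused whole. A call with a gripper value outside its range is refused whole. The fingers move at their own pace and stop on an object; the grip force is fixed at half the most. Time passes only in rows, so rows that do not move let the fingers close, or fill a call up. It gives the time, the measured TCP pose, the force and the opening at its end, in the units of the state.
- ctrl.get_obs(): the state, without advancing time (a new reading comes with each control period).
- ctrl.camera(name): name is "scene" or "top"; returns a dict with "frame" (420x560x3 uint8, red, green, blue), "mtx" (3x3 intrinsics, pixels), "R" (3x3) and "t" (3): a world point X has camera coordinates R X + t. Camera axes: x right, y down, z forward; pixel columns grow to the right and rows downward; lengths in m; the calibration is good to about 2 mm. A picture is of the moment at which its call begins. There is no depth.
- ctrl.hand_in(): hands the job in, once; it reports no verdict.
The state is a dict: "time_s": time; "q": joint angles; "dq": joint speeds; "joint_efforts": joint torques, N m; "eef_pos": TCP position; "eef_rot": TCP orientation; "wrist_force": force on the tool from outside, world axes, zero at the start; "torque": the same for the moment, N m; "opening": opening from 0.0 (shut) to 1.0 (fully open).
Only numpy, scipy, OpenCV 4.12 (cv2) and the standard library are available. Lean on these libraries where they do the work, as an engineer would, in place of code of your own. Each camera call takes 0.05 s, during which the arm holds its last target.

## Working session

There is one attempt and no reset: what is moved stays moved. The work goes in short steps, Python scripts to look and compute and a tool call to move; the robot and the scene stay as the last step left them, time stands still between calls to the robot, and variables do not carry over. Pictures are saved under pics/ and viewed, and the job is handed in when it is done.

Besides the shell and the picture viewer there is one more tool, called after "Emit:" in YAML: its name, and indented under it one key for each argument. drive_tool: Moves the arm, as the interface text tells. Its arguments: {"type":"object","properties":{"deltas":{"type":"array","items":{"type":"object","properties":{"slide":{"type":"array","items":{"type":"number"}},"delta_rot":{"type":"array","items":{"type":"number"}},"hand":{"type":"number"}}}}},"required":["deltas"]}

```bash
mkdir -p pics; python3 - <<'E'
from bench import ctrl
import cv2
for n in ("scene","top"):
    c=ctrl.camera(n); cv2.imwrite(f"pics/{n}0.png",cv2.cvtColor(c["frame"],cv2.COLOR_RGB2BGR))
    print(n,c["mtx"].round(1).tolist(),c["R"].round(4).tolist(),c["t"].round(4).tolist())
o=ctrl.get_obs();print(o["time_s"],o["eef_pos"],o["eef_rot"],ctrl.tcp_to_grasp,o["opening"])
E
```

```text
scene [[392.0, 0.0, 278.9], [0.0, 392.0, 209.7], [0.0, 0.0, 1.0]] [[-0.2566, 0.9662, 0.0244], [0.5041, 0.1553, -0.8496], [-0.8247, -0.2057, -0.5269]] [0.1627, -0.199, 1.4791]
top [[464.9, 0.0, 274.0], [0.0, 464.9, 205.5], [0.0, 0.0, 1.0]] [[-0.0192, -0.9998, -0.0021], [-0.9877, 0.0193, -0.1551], [0.1551, -0.0009, -0.9879]] [-0.0294, 0.5526, 1.0745]
0.1 [ 0.13880512 -0.55747262  0.23045407] [-8.12819600e-04  9.92578768e-01  1.21600674e-01  7.12039789e-05] 0.0187 1.0017171177332485
```

```bash
ls .
```

```text
pics
```

View pics/scene0.png

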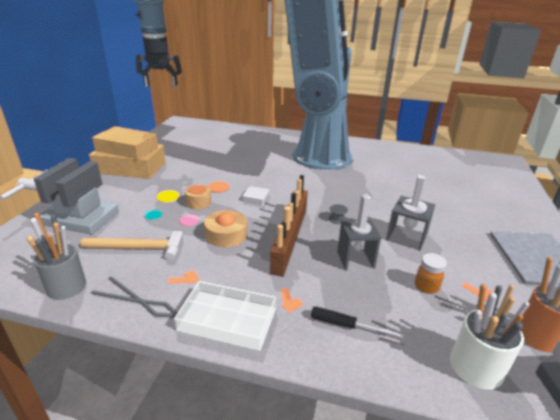

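View pics/top0.png

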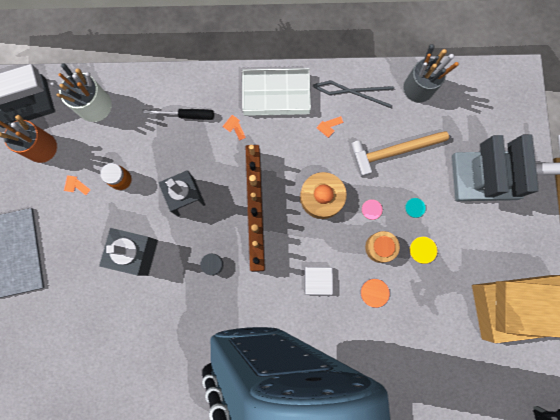

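```bash
python3 - <<'E'
import cv2,numpy as np
t=cv2.imread("pics/top0.png");s=cv2.imread("pics/scene0.png")
def cr(im,x,y,w,h,k):return cv2.resize(im[y:y+h,x:x+w],None,fx=k,fy=k,interpolation=cv2.INTER_CUBIC)
cv2.imwrite("pics/a.png",np.hstack([cr(t,155,165,50,50,8),cr(t,358,222,50,50,8)]))
cv2.imwrite("pics/b.png",np.hstack([cr(s,330,165,110,110,4),cr(s,170,155,90,110,4)]))
cv2.imwrite("pics/c.png",np.hstack([cr(t,95,220,65,65,6),cr(t,295,165,65,65,6)]))
E
```

```text
(no output)
```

View pics/a.png

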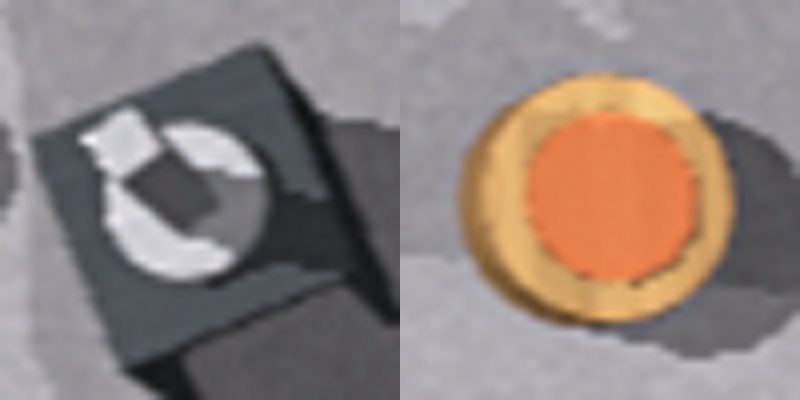

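View pics/b.png

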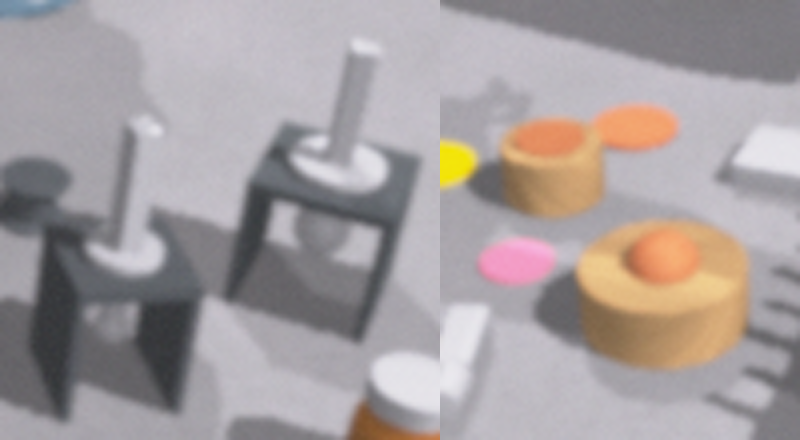

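View pics/c.png

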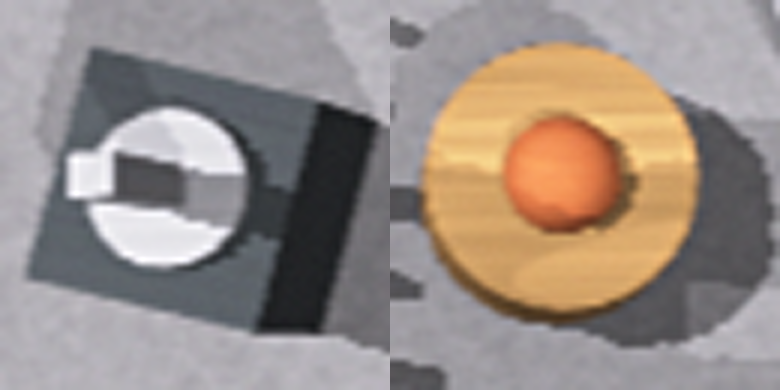

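```bash
cat > h.py <<'E'
import numpy as np
from bench import ctrl
C={n:ctrl.camera(n) for n in("scene","top")}
def ray(n,u,v,z):
    c=C[n];d=c["R"].T@np.linalg.inv(c["mtx"])@[u,v,1];o=-c["R"].T@c["t"]
    return (o+d*(z-o[2])/d[2])
def px(n,X):
    c=C[n];p=c["mtx"]@(c["R"]@np.array(X)+c["t"]);return p[:2]/p[2]
def A(n,x,y,k,x0,y0,z): return ray(n,(x+.5)/k-.5+x0,(y+.5)/k-.5+y0,z)
E
python3 - <<'E'
from h import *
T=np.array([A("top",*p,8,155,165,.18) for p in[(78,140),(133,103),(160,148),(105,185)]]);print("top",T.round(4),T.mean(0))
e=T[1]-T[0];f=T[2]-T[1];print([np.degrees(np.arctan2(v[1],v[0])) for v in(e,f)],np.linalg.norm(e),np.linalg.norm(f))
P=np.array([A("top",*p,8,155,165,.093) for p in[(33,140),(262,42),(350,275),(125,370)]]);print("plate",P.round(4),P.mean(0))
for i in range(4):
    d=P[(i+1)%4]-P[i];print(np.degrees(np.arctan2(d[1],d[0])),np.linalg.norm(d))
print("collar",A("top",187,200,8,155,165,.0995))
D=A("top",212,197,8,358,222,.048);print("disc",D)
print("stump",A("top",208,198,8,358,222,.045))
print("disc scene",A("scene",548-440,138,4,170,155,.048), "shank scene",A("scene",145,126,4,330,165,.18),"collar",A("scene",126,252,4,330,165,.1))
print("rack",[ray("top",*p,.07).round(3) for p in[(247,146),(260,146),(250,270),(265,270)]])
print("stumpwide/dome", ray("top",324,194,.05),"largepunch",A("top",165,187,6,95,220,.1))
E
```

```text
top [[0.5853 0.192  0.18  ]
 [0.5951 0.1775 0.18  ]
 [0.5827 0.1702 0.18  ]
 [0.573  0.1846 0.18  ]] [0.58401679 0.18106808 0.18      ]
[np.float64(-55.985004783188614), np.float64(-149.239155710099)] 0.017435475734674275 0.014370993215456403
plate [[0.6042 0.2258 0.093 ]
 [0.6319 0.1598 0.093 ]
 [0.5627 0.1338 0.093 ]
 [0.5364 0.1981 0.093 ]] [0.58378508 0.17938323 0.093     ]
-67.18940777100319 0.07158675031601387
-159.41814148172816 0.0739064460972961
112.28603035346873 0.06949914633324165
22.19736804605713 0.07321845344879545
collar [0.58432665 0.17963657 0.0995    ]
disc [ 0.44884875 -0.29780848  0.048     ]
stump [ 0.44876833 -0.29731587  0.045     ]
disc scene [ 0.44883395 -0.29905656  0.048     ] shank scene [0.58310063 0.18095705 0.18      ] collar [0.58944795 0.18178007 0.1       ]
rack [array([0.693, 0.022, 0.07 ]), array([ 0.692, -0.009,  0.07 ]), array([0.399, 0.018, 0.07 ]), array([ 0.398, -0.016,  0.07 ])]
stumpwide/dome [ 0.5763292 -0.160428   0.05     ] largepunch [0.44670722 0.30327744 0.1       ]
```

Emit:
drive_tool:
  deltas:
    - {"slide": [0, 0, -0.3], "delta_rot": [0, 0, -0.05], "hand": 1}
    - {"slide": [0, 0, -0.3], "delta_rot": [0, 0, -0.05], "hand": 1}
    - {"slide": [0.5, -0.25, 0], "delta_rot": [0, 0, 0], "hand": 1}
    - {"slide": [0.9, -0.45, 0], "delta_rot": [0, 0, 0], "hand": 1}
    - {"slide": [0.9, -0.45, 0], "delta_rot": [0, 0, 0], "hand": 1}

```text
time_s: 0.82
eef_pos: [0.2063, -0.4471, 0.261]
eef_rot: [-0.0, 0.961, 0.275, 0.0]
wrist_force: [0.7, 0.3, 1.0]
opening: 0.999
```

Emit:
drive_tool:
  deltas:
    - {"slide": [0.9, -0.45, 0], "delta_rot": [0, 0, 0], "hand": 1}
    - {"slide": [0.9, -0.45, 0], "delta_rot": [0, 0, 0], "hand": 1}
    - {"slide": [0.9, -0.45, 0], "delta_rot": [0, 0, 0], "hand": 1}
    - {"slide": [0.9, -0.45, 0], "delta_rot": [0, 0, 0], "hand": 1}
    - {"slide": [0.9, -0.45, 0], "delta_rot": [0, 0, 0], "hand": 1}

```text
time_s: 1.45
eef_pos: [0.3378, -0.2323, 0.2614]
eef_rot: [0.0, 0.961, 0.275, 0.0]
wrist_force: [0.7, -0.3, 1.2]
opening: 1.001
```

Emit:
drive_tool:
  deltas:
    - {"slide": [0.9, -0.45, 0], "delta_rot": [0, 0, 0], "hand": 1}
    - {"slide": [0.9, -0.45, 0], "delta_rot": [0, 0, 0], "hand": 1}
    - {"slide": [0.9, -0.45, 0], "delta_rot": [0, 0, 0], "hand": 1}
    - {"slide": [0.9, -0.45, 0], "delta_rot": [0, 0, 0], "hand": 1}
    - {"slide": [0, 0, 0], "delta_rot": [0, 0, 0], "hand": 1}

```text
time_s: 2.08
eef_pos: [0.4431, -0.0593, 0.2611]
eef_rot: [-0.0, 0.961, 0.278, 0.0]
wrist_force: [0.2, -0.3, -0.0]
opening: 1.003
```

Emit:
drive_tool:
  deltas:
    - {"slide": [0.95, -0.5, 0], "delta_rot": [0, 0, 0], "hand": 1}
    - {"slide": [0.95, -0.5, 0], "delta_rot": [0, 0, 0], "hand": 1}
    - {"slide": [0.95, -0.5, 0], "delta_rot": [0, 0, 0], "hand": 1}
    - {"slide": [0.95, -0.5, 0], "delta_rot": [0, 0, 0], "hand": 1}
    - {"slide": [0.9, -0.45, 0], "delta_rot": [0, 0, 0], "hand": 1}

```text
time_s: 2.7
eef_pos: [0.5776, 0.1666, 0.2611]
eef_rot: [0.0, 0.961, 0.275, -0.0]
wrist_force: [0.4, -1.1, 0.3]
opening: 1.001
```

Emit:
drive_tool:
  deltas:
    - {"slide": [0, 0, 0], "delta_rot": [0, 0, 0], "hand": 1}
    - {"slide": [0, 0, 0], "delta_rot": [0, 0, 0], "hand": 1}
    - {"slide": [0, 0, 0], "delta_rot": [0, 0, 0], "hand": 1}
    - {"slide": [0, 0, 0], "delta_rot": [0, 0, 0], "hand": 1}
    - {"slide": [0, 0, 0], "delta_rot": [0, 0, 0], "hand": 1}

```text
time_s: 3.32
eef_pos: [0.5768, 0.1656, 0.2616]
eef_rot: [0.0, 0.961, 0.275, 0.0]
wrist_force: [0.3, 1.4, 0.3]
opening: 1.0
```

```bash
python3 - <<'E'
from h import *
import cv2
o=ctrl.get_obs();print(o["time_s"],o["eef_pos"],o["eef_rot"],o["q"])
s=C["scene"]["frame"][:,:,::-1][120:280,320:460]
cv2.imwrite("pics/d.png",cv2.resize(s,None,fx=3.7,fy=3.7,interpolation=cv2.INTER_CUBIC))
w,x,y,z=o["eef_rot"];yaw=2*np.arctan2(y,x);print(np.degrees(yaw))
d=np.array([.584,.180])-o["eef_pos"][:2];print("tool",d@[np.cos(yaw),np.sin(yaw)]*20,d@[np.sin(yaw),-np.cos(yaw)]*20)
E
```

```text
3.425 [0.57679974 0.16587464 0.26151859] [3.90365875e-05 9.61407140e-01 2.75129567e-01 1.74441609e-04] [ 8.24680077e-02  2.12483503e-01  1.50811230e+00 -8.63976549e-06
  1.42063945e+00  1.09581668e+00]
31.939471866531402
tool 0.2716566872781991 -0.163555722927742
```

View pics/d.png

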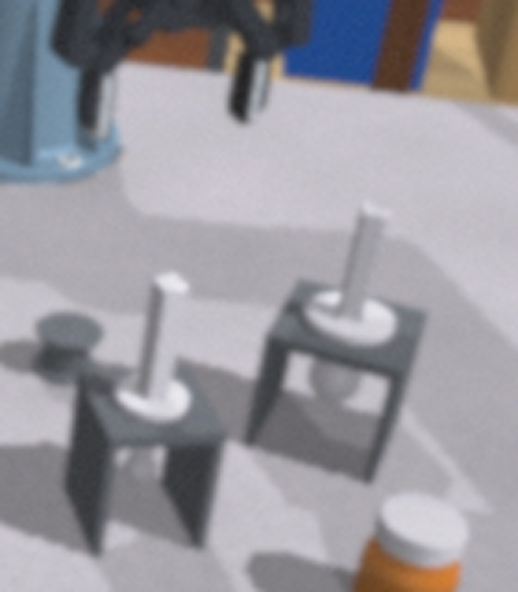

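Emit:
drive_tool:
  deltas:
    - {"slide": [0.27, -0.16, 0], "delta_rot": [0, 0, 0], "hand": 1}
    - {"slide": [0, 0, 0.65], "delta_rot": [0, 0, 0], "hand": 1}
    - {"slide": [0, 0, 0.65], "delta_rot": [0, 0, 0], "hand": 1}
    - {"slide": [0, 0, 0], "delta_rot": [0, 0, 0], "hand": 1}
    - {"slide": [0, 0, 0], "delta_rot": [0, 0, 0], "hand": 1}

```text
time_s: 4.05
eef_pos: [0.5849, 0.1807, 0.1975]
eef_rot: [0.0, 0.961, 0.276, 0.001]
wrist_force: [-0.3, -0.5, 0.1]
opening: 1.001
```

```bash
python3 - <<'E'
from h import *
import cv2
o=ctrl.get_obs();print(o["time_s"],o["eef_pos"],px("scene",o["eef_pos"]),px("top",o["eef_pos"]))
s=C["scene"]["frame"][:,:,::-1][120:280,320:460]
t=C["top"]["frame"][:,:,::-1][120:280,120:260]
cv2.imwrite("pics/e.png",cv2.resize(np.hstack([s,t]),None,fx=2.8,fy=2.8,interpolation=cv2.INTER_CUBIC))
E
```

```text
4.15 [0.58523089 0.18054082 0.19827083] [366.79418186 189.29164921] [167.73404007 180.19666033]
```

View pics/e.png

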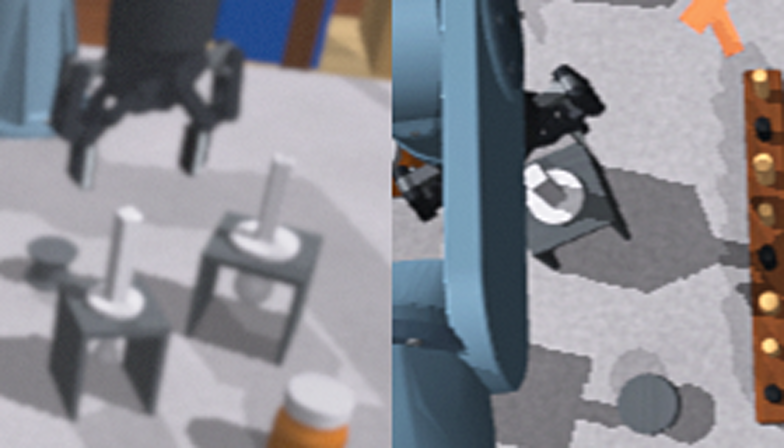

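Emit:
drive_tool:
  deltas:
    - {"slide": [0, 0, 0.5], "delta_rot": [0, 0, 0], "hand": 1}
    - {"slide": [0, 0, 0.5], "delta_rot": [0, 0, 0], "hand": 1}
    - {"slide": [0, 0, 0.5], "delta_rot": [0, 0, 0], "hand": 1}
    - {"slide": [0, 0, 0], "delta_rot": [0, 0, 0], "hand": 1}
    - {"slide": [0, 0, 0], "delta_rot": [0, 0, 0], "hand": 1}

```text
time_s: 4.78
eef_pos: [0.5852, 0.1803, 0.1232]
eef_rot: [0.0, 0.961, 0.275, 0.001]
wrist_force: [-0.2, -0.6, 0.6]
opening: 1.0
```

```bash
python3 - <<'E'
from h import *
import cv2
o=ctrl.get_obs();print(o["time_s"],o["eef_pos"],o["wrist_force"])
s=C["scene"]["frame"][:,:,::-1][120:280,320:460]
cv2.imwrite("pics/f.png",cv2.resize(s,None,fx=3.7,fy=3.7,interpolation=cv2.INTER_CUBIC))
E
```

```text
4.875 [0.58532012 0.18031504 0.12331951] [-0.68378537  0.61208522 -0.25100661]
```

View pics/f.png

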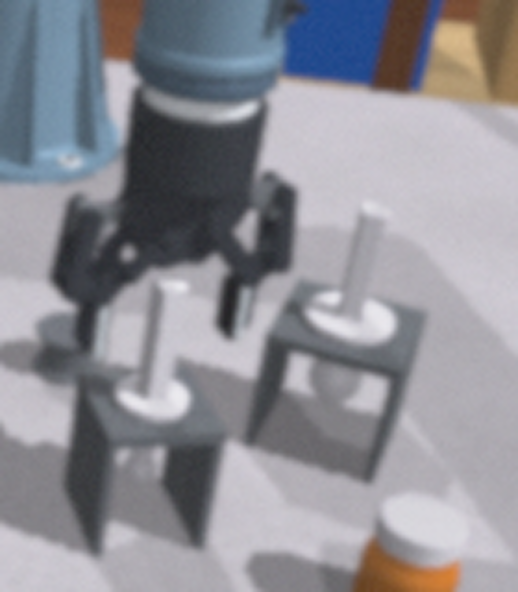

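Emit:
drive_tool:
  deltas:
    - {"slide": [0, 0, 0], "delta_rot": [0, 0, 0], "hand": 0}
    - {"slide": [0, 0, 0], "delta_rot": [0, 0, 0], "hand": 0}
    - {"slide": [0, 0, 0], "delta_rot": [0, 0, 0], "hand": 0}
    - {"slide": [0, 0, 0], "delta_rot": [0, 0, 0], "hand": 0}
    - {"slide": [0, 0, 0], "delta_rot": [0, 0, 0], "hand": 0}

```text
time_s: 5.5
eef_pos: [0.5841, 0.1802, 0.1215]
eef_rot: [-0.0, 0.961, 0.275, 0.0]
wrist_force: [-0.6, 0.8, 2.2]
opening: 0.183
```

Emit:
drive_tool:
  deltas:
    - {"slide": [0, 0, 0], "delta_rot": [0, 0, 0], "hand": 0}
    - {"slide": [0, 0, 0], "delta_rot": [0, 0, 0], "hand": 0}
    - {"slide": [0, 0, 0], "delta_rot": [0, 0, 0], "hand": 0}
    - {"slide": [0, 0, 0], "delta_rot": [0, 0, 0], "hand": 0}
    - {"slide": [0, 0, 0], "delta_rot": [0, 0, 0], "hand": 0}

```text
time_s: 6.12
eef_pos: [0.5841, 0.1802, 0.1215]
eef_rot: [0.0, 0.961, 0.275, 0.0]
wrist_force: [-0.8, 0.9, 3.2]
opening: 0.18
```

```bash
python3 - <<'E'
from h import *
import cv2
o=ctrl.get_obs();print(o["time_s"],o["eef_pos"],o["wrist_force"],o["opening"])
s=C["scene"]["frame"][:,:,::-1][120:280,320:460]
cv2.imwrite("pics/g.png",cv2.resize(s,None,fx=3.7,fy=3.7,interpolation=cv2.INTER_CUBIC))
E
```

```text
6.225 [0.5841477  0.18022691 0.1214861 ] [-0.11143623  0.20165293  2.76635493] 0.17445764058556254
```

View pics/g.png

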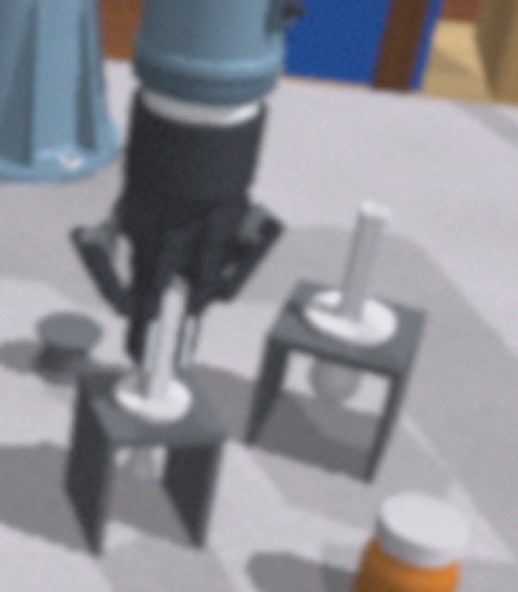

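Emit:
drive_tool:
  deltas:
    - {"slide": [0, 0, -0.15], "delta_rot": [0, 0, 0], "hand": 0}
    - {"slide": [0, 0, -0.3], "delta_rot": [0, 0, 0], "hand": 0}
    - {"slide": [0, 0, -0.4], "delta_rot": [0, 0, 0], "hand": 0}
    - {"slide": [0, 0, -0.4], "delta_rot": [0, 0, 0], "hand": 0}
    - {"slide": [0, 0, -0.4], "delta_rot": [0, 0, 0], "hand": 0}

```text
time_s: 6.85
eef_pos: [0.5843, 0.1802, 0.2059]
eef_rot: [0.0, 0.961, 0.275, 0.001]
wrist_force: [0.2, -0.3, -3.9]
opening: 0.181
```

Emit:
drive_tool:
  deltas:
    - {"slide": [0, 0, -0.5], "delta_rot": [0, 0, 0], "hand": 0}
    - {"slide": [0, 0, -0.5], "delta_rot": [0, 0, 0], "hand": 0}
    - {"slide": [0, 0, -0.5], "delta_rot": [0, 0, 0], "hand": 0}
    - {"slide": [0, 0, -0.3], "delta_rot": [0, 0, 0], "hand": 0}
    - {"slide": [0, 0, 0], "delta_rot": [0, 0, 0], "hand": 0}

```text
time_s: 7.48
eef_pos: [0.5847, 0.1802, 0.2956]
eef_rot: [0.0, 0.961, 0.275, 0.001]
wrist_force: [0.2, -0.5, -3.6]
opening: 0.18
```

```bash
python3 - <<'E'
from h import *
import cv2
o=ctrl.get_obs();p=o["eef_pos"];print(o["time_s"],p,o["wrist_force"],o["opening"],px("scene",p-[0,0,.0915]),px("top",p-[0,0,.0915]),o["eef_rot"])
w,x,y,z=o["eef_rot"];yaw=2*np.arctan2(y,x)
d=np.array([.449,-.2982])-p[:2];print("tool",d@[np.cos(yaw),np.sin(yaw)]*20,d@[np.sin(yaw),-np.cos(yaw)]*20)
s=C["scene"]["frame"][:,:,::-1][60:280,300:460]
cv2.imwrite("pics/h.png",cv2.resize(s,None,fx=2.7,fy=2.7,interpolation=cv2.INTER_CUBIC))
E
```

```text
7.575 [0.58356969 0.18010726 0.29298735] [-0.38229597  1.17911632 -3.8739513 ] 0.17768715776087612 [366.85778173 187.61780709] [167.57674583 180.6525048 ] [-1.22071896e-04  9.61339556e-01  2.75364969e-01 -6.13286962e-04]
tool -7.347926466200509 6.690494068096916
```

View pics/h.png

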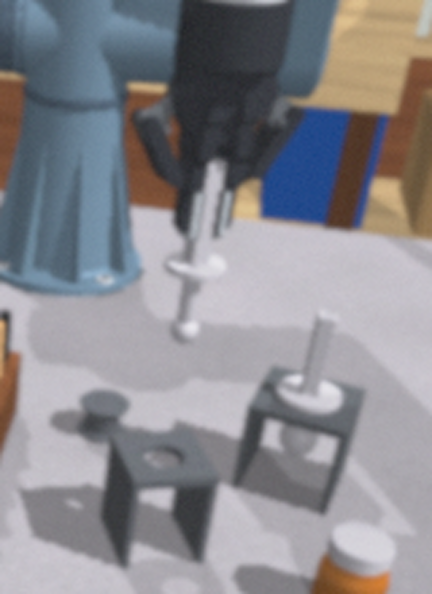

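Emit:
drive_tool:
  deltas:
    - {"slide": [-0.22, 0.2, 0], "delta_rot": [0, 0, 0], "hand": 0}
    - {"slide": [-0.4, 0.36, 0], "delta_rot": [0, 0, 0], "hand": 0}
    - {"slide": [-0.55, 0.5, 0], "delta_rot": [0, 0, 0], "hand": 0}
    - {"slide": [-0.55, 0.5, 0], "delta_rot": [0, 0, 0], "hand": 0}
    - {"slide": [-0.55, 0.5, 0], "delta_rot": [0, 0, 0], "hand": 0}

```text
time_s: 8.2
eef_pos: [0.541, 0.0309, 0.2928]
eef_rot: [-0.0, 0.961, 0.275, -0.001]
wrist_force: [0.2, 0.1, -3.1]
opening: 0.18
```

Emit:
drive_tool:
  deltas:
    - {"slide": [-0.55, 0.5, 0], "delta_rot": [0, 0, 0], "hand": 0}
    - {"slide": [-0.55, 0.5, 0], "delta_rot": [0, 0, 0], "hand": 0}
    - {"slide": [-0.55, 0.5, 0], "delta_rot": [0, 0, 0], "hand": 0}
    - {"slide": [-0.55, 0.5, 0], "delta_rot": [0, 0, 0], "hand": 0}
    - {"slide": [-0.55, 0.5, 0], "delta_rot": [0, 0, 0], "hand": 0}

```text
time_s: 8.82
eef_pos: [0.4903, -0.1477, 0.2929]
eef_rot: [-0.0, 0.961, 0.275, -0.001]
wrist_force: [0.5, -0.2, -3.8]
opening: 0.183
```

Emit:
drive_tool:
  deltas:
    - {"slide": [-0.55, 0.5, 0], "delta_rot": [0, 0, 0], "hand": 0}
    - {"slide": [-0.55, 0.5, 0], "delta_rot": [0, 0, 0], "hand": 0}
    - {"slide": [-0.55, 0.5, 0], "delta_rot": [0, 0, 0], "hand": 0}
    - {"slide": [-0.4, 0.36, 0], "delta_rot": [0, 0, 0], "hand": 0}
    - {"slide": [-0.2, 0.18, 0], "delta_rot": [0, 0, 0], "hand": 0}

```text
time_s: 9.45
eef_pos: [0.4489, -0.2936, 0.2929]
eef_rot: [-0.001, 0.962, 0.274, -0.001]
wrist_force: [0.4, 0.2, -3.2]
opening: 0.177
```

Emit:
drive_tool:
  deltas:
    - {"slide": [0, 0, 0], "delta_rot": [0, 0, 0], "hand": 0}
    - {"slide": [0, 0, 0], "delta_rot": [0, 0, 0], "hand": 0}
    - {"slide": [0, 0, 0], "delta_rot": [0, 0, 0], "hand": 0}
    - {"slide": [0, 0, 0], "delta_rot": [0, 0, 0], "hand": 0}
    - {"slide": [0, 0, 0], "delta_rot": [0, 0, 0], "hand": 0}

```text
time_s: 10.07
eef_pos: [0.4505, -0.2919, 0.2939]
eef_rot: [0.0, 0.961, 0.276, 0.0]
wrist_force: [-0.1, -0.2, -4.7]
opening: 0.174
```

```bash
cat > chk.py <<'E'
from h import *
import cv2,sys
o=ctrl.get_obs();p=o["eef_pos"];print(o["time_s"],p,o["wrist_force"],o["opening"],px("scene",p-[0,0,.0915]),px("top",p-[0,0,.0915]),o["eef_rot"])
w,x,y,z=o["eef_rot"];yaw=2*np.arctan2(y,x)
d=np.array([.449,-.2982])-p[:2];print("tool",d@[np.cos(yaw),np.sin(yaw)]*20,d@[np.sin(yaw),-np.cos(yaw)]*20)
s=C["scene"]["frame"][:,:,::-1][60:260,120:280]
t=C["top"]["frame"][:,:,::-1][140:340,320:480]
cv2.imwrite(sys.argv[1],cv2.resize(np.hstack([s,t]),None,fx=2.5,fy=2.5,interpolation=cv2.INTER_CUBIC))
E
python3 chk.py pics/i.png
```

```text
10.175 [ 0.45046031 -0.29208987  0.29381501] [ 0.39368169  0.22733778 -3.34608659] 0.17992467959226077 [193.830438   139.77210709] [398.7969433 240.242645 ] [3.78622856e-05 9.61287736e-01 2.75546525e-01 6.68956329e-06]
tool -0.08950906881714876 0.08817377363476939
```

View pics/i.png

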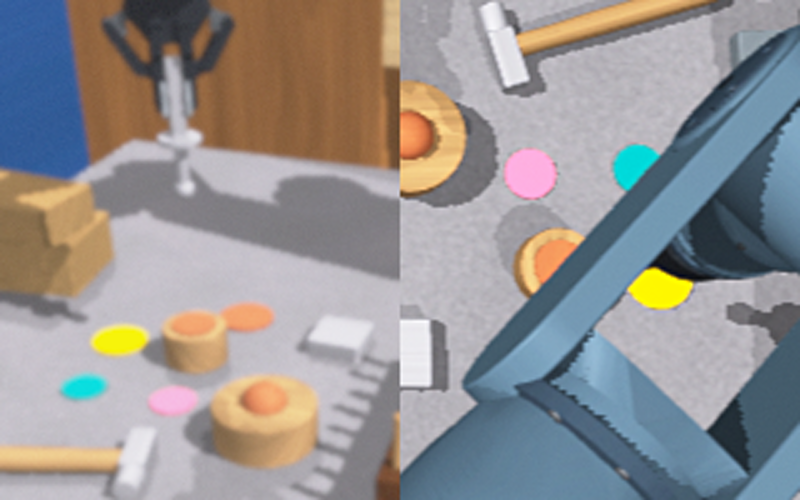

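Emit:
drive_tool:
  deltas:
    - {"slide": [-0.09, 0.09, 0.2], "delta_rot": [0, 0, 0], "hand": 0}
    - {"slide": [0, 0, 0.6], "delta_rot": [0, 0, 0], "hand": 0}
    - {"slide": [0, 0, 0.6], "delta_rot": [0, 0, 0], "hand": 0}
    - {"slide": [0, 0, 0.5], "delta_rot": [0, 0, 0], "hand": 0}
    - {"slide": [0, 0, 0.3], "delta_rot": [0, 0, 0], "hand": 0}

```text
time_s: 10.8
eef_pos: [0.4481, -0.2981, 0.1817]
eef_rot: [-0.001, 0.961, 0.275, -0.001]
wrist_force: [0.0, 0.2, -3.2]
opening: 0.175
```

Emit:
drive_tool:
  deltas:
    - {"slide": [0, 0, 0], "delta_rot": [0, 0, 0], "hand": 0}
    - {"slide": [0, 0, 0], "delta_rot": [0, 0, 0], "hand": 0}
    - {"slide": [0, 0, 0], "delta_rot": [0, 0, 0], "hand": 0}
    - {"slide": [0, 0, 0], "delta_rot": [0, 0, 0], "hand": 0}
    - {"slide": [0, 0, 0], "delta_rot": [0, 0, 0], "hand": 0}

```text
time_s: 11.42
eef_pos: [0.4491, -0.2986, 0.1842]
eef_rot: [0.0, 0.961, 0.275, 0.0]
wrist_force: [-0.3, 0.3, -3.0]
opening: 0.18
```

```bash
python3 chk.py pics/j.png; python3 - <<'E'
from h import *
import cv2
s=C["scene"]["frame"][:,:,::-1][130:220,160:240]
cv2.imwrite("pics/k.png",cv2.resize(s,None,fx=6,fy=6,interpolation=cv2.INTER_CUBIC))
E
```

```text
11.525 [ 0.44895862 -0.29846571  0.18394489] [-0.06435214  0.0862918  -2.08942627] 0.17869181525414127 [195.45844369 175.54982181] [388.89542899 244.7882646 ] [1.10543195e-04 9.61332194e-01 2.75391356e-01 4.81385788e-05]
tool 0.0035158163939892407 -0.00406992048927614
```

View pics/j.png

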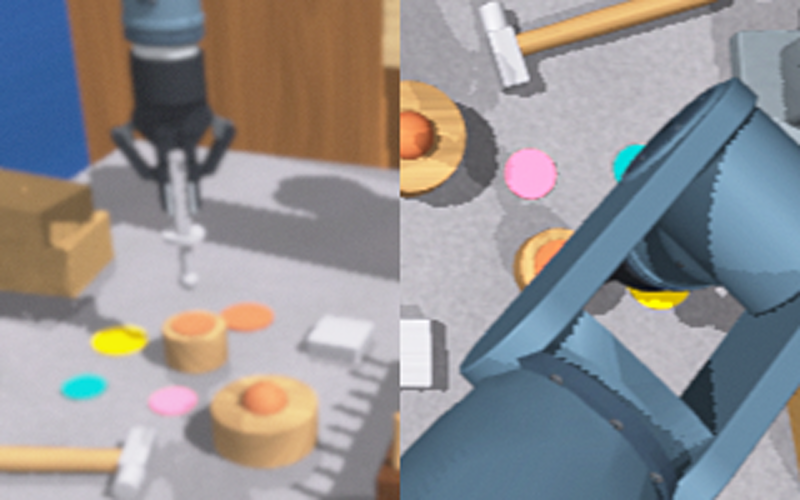

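View pics/k.png

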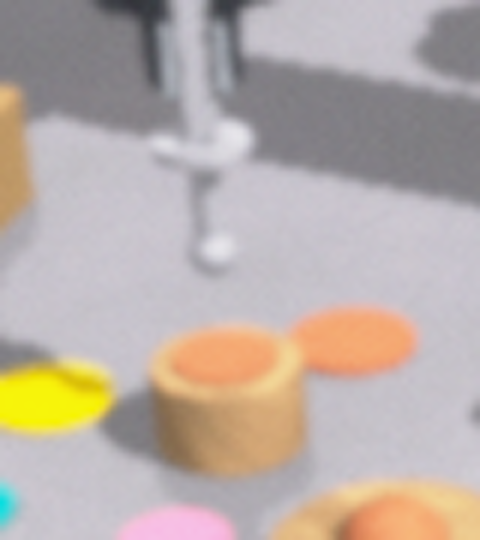

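```bash
cat > ov.py <<'E'
from h import *
import cv2,sys
o=ctrl.get_obs();p=o["eef_pos"];tip=p-[0,0,.0915]
K=10;x0,y0=170,int(px("scene",tip)[1])-50
s=cv2.resize(C["scene"]["frame"][:,:,::-1][y0:y0+60,x0:x0+55],None,fx=K,fy=K,interpolation=cv2.INTER_CUBIC)
b=s.copy()
def q(X):
    u=px("scene",X);return tuple(int(v) for v in ((u-[x0,y0]+.5)*K-.5))
def circ(c,r,col):
    cv2.polylines(b,[np.array([q(c+[r*np.cos(a),r*np.sin(a),0]) for a in np.linspace(0,6.28,40)])],True,col,1)
circ(tip+[0,0,.063],.023,(0,255,0));circ(tip+[0,0,.07],.023,(0,255,0))
c=C["scene"];n=q(tip+[0,0,.011]);cv2.circle(b,n,int(K*392*.011/(c["R"]@(tip)+c["t"])[2]),(255,0,0),1)
cv2.line(b,q(tip),q(tip+[0,0,.12]),(0,0,255),1)
circ(np.array([.449,-.2982,.048]),.025,(255,0,255))
cv2.imwrite(sys.argv[1],np.hstack([s,b])[:,:,:] if s.shape[1]*2<=800 else cv2.resize(np.hstack([s,b]),(800,int(800*s.shape[0]/s.shape[1]/2))))
cv2.imwrite("pics/b_"+sys.argv[1][5:],b)
print(o["time_s"],p,n)
E
python3 ov.py pics/l.png
```

```text
11.725 [ 0.44890765 -0.29841928  0.18375165] (255, 475)
```

View pics/l.png

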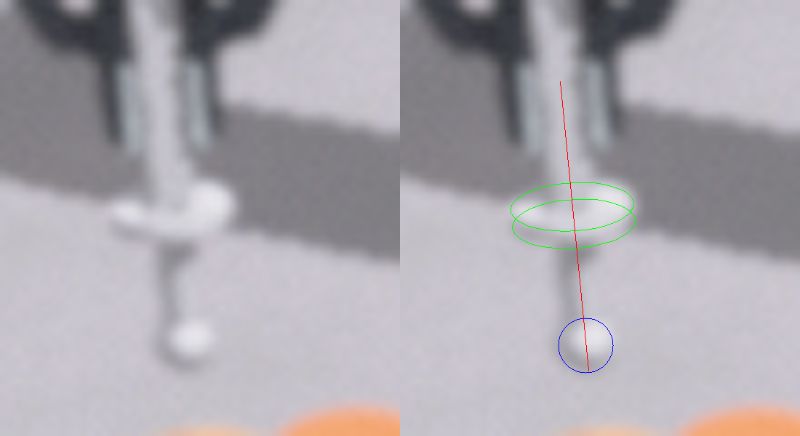

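View pics/b_l.png

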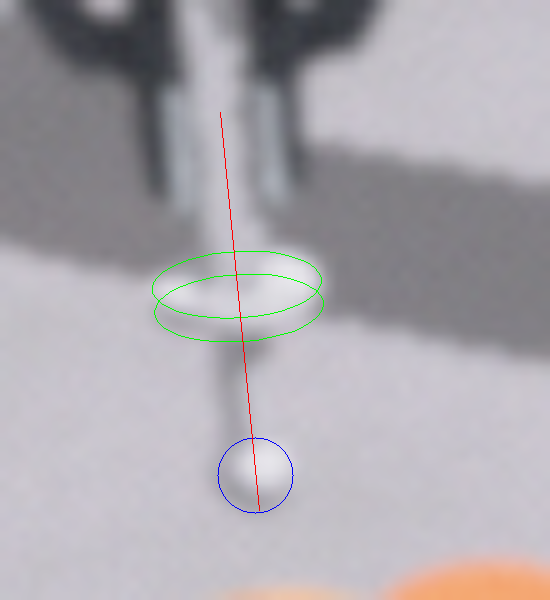

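Emit:
drive_tool:
  deltas:
    - {"slide": [0, 0, 0.1], "delta_rot": [0, 0, 0], "hand": 0}
    - {"slide": [0, 0, 0.2], "delta_rot": [0, 0, 0], "hand": 0}
    - {"slide": [0, 0, 0.2], "delta_rot": [0, 0, 0], "hand": 0}
    - {"slide": [0, 0, 0.1], "delta_rot": [0, 0, 0], "hand": 0}
    - {"slide": [0, 0, 0], "delta_rot": [0, 0, 0], "hand": 0}

```text
time_s: 12.35
eef_pos: [0.4486, -0.2981, 0.153]
eef_rot: [-0.001, 0.961, 0.275, -0.0]
wrist_force: [-0.5, 0.2, -3.6]
opening: 0.177
```

Emit:
drive_tool:
  deltas:
    - {"slide": [0, 0, 0], "delta_rot": [0, 0, 0], "hand": 0}
    - {"slide": [0, 0, 0], "delta_rot": [0, 0, 0], "hand": 0}
    - {"slide": [0, 0, 0], "delta_rot": [0, 0, 0], "hand": 0}
    - {"slide": [0, 0, 0], "delta_rot": [0, 0, 0], "hand": 0}
    - {"slide": [0, 0, 0], "delta_rot": [0, 0, 0], "hand": 0}

```text
time_s: 12.98
eef_pos: [0.4489, -0.2985, 0.1539]
eef_rot: [0.0, 0.961, 0.275, 0.0]
wrist_force: [-0.4, -0.3, -3.4]
opening: 0.18
```

```bash
python3 ov.py pics/m.png
```

```text
13.075 [ 0.44891276 -0.29844981  0.15380114] (265, 479)
```

View pics/b_m.png

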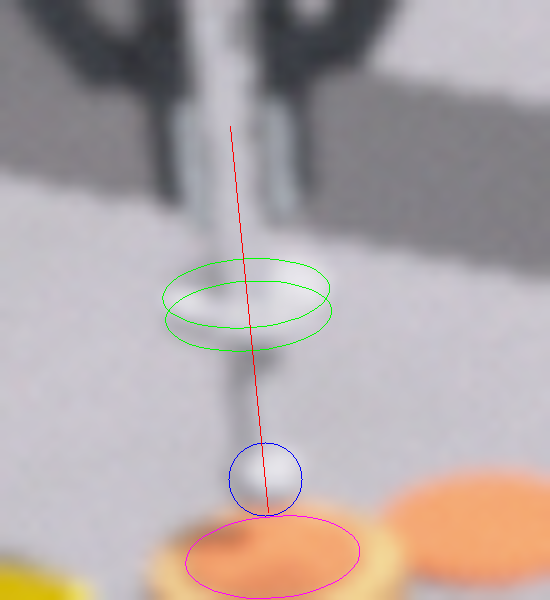

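View pics/m.png

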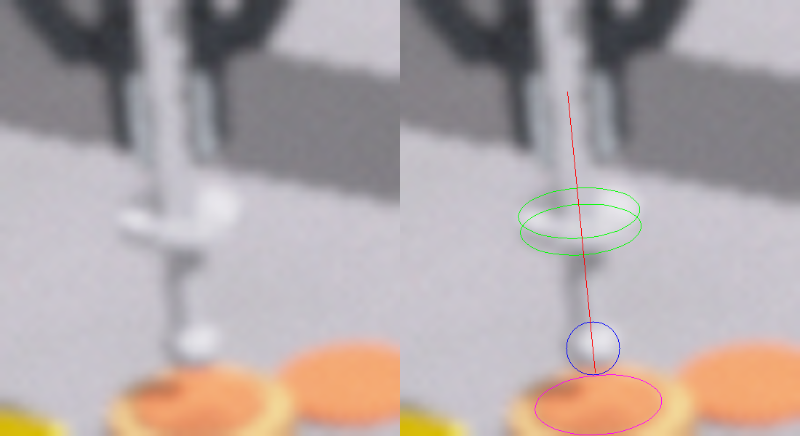

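Emit:
drive_tool:
  deltas:
    - {"slide": [0, 0, 0.04], "delta_rot": [0, 0, 0], "hand": 0}
    - {"slide": [0, 0, 0.04], "delta_rot": [0, 0, 0], "hand": 0}
    - {"slide": [0, 0, 0.03], "delta_rot": [0, 0, 0], "hand": 0}
    - {"slide": [0, 0, 0], "delta_rot": [0, 0, 0], "hand": 0}
    - {"slide": [0, 0, 0], "delta_rot": [0, 0, 0], "hand": 0}

```text
time_s: 13.7
eef_pos: [0.449, -0.2985, 0.1483]
eef_rot: [0.0, 0.961, 0.275, 0.0]
wrist_force: [0.0, -0.6, -4.3]
opening: 0.181
```

Emit:
drive_tool:
  deltas:
    - {"slide": [0, 0, 0], "delta_rot": [0, 0, 0], "hand": 0}
    - {"slide": [0, 0, 0], "delta_rot": [0, 0, 0], "hand": 0}
    - {"slide": [0, 0, 0], "delta_rot": [0, 0, 0], "hand": 0}
    - {"slide": [0, 0, 0], "delta_rot": [0, 0, 0], "hand": 0}
    - {"slide": [0, 0, 0], "delta_rot": [0, 0, 0], "hand": 0}

```text
time_s: 14.32
eef_pos: [0.4489, -0.2985, 0.1483]
eef_rot: [0.0, 0.961, 0.275, 0.0]
wrist_force: [-0.4, -1.1, -3.6]
opening: 0.179
```

```bash
python3 ov.py pics/n.png
```

```text
14.425 [ 0.44893358 -0.29844333  0.14828766] (266, 476)
```

View pics/n.png

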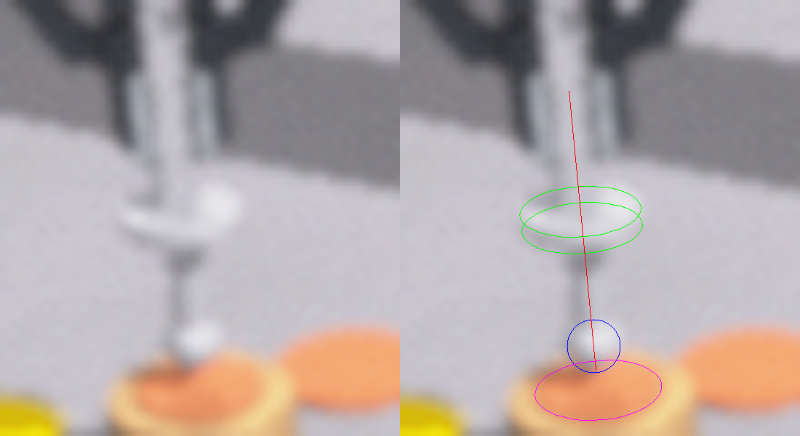

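```bash
python3 - <<'E'
from bench import ctrl
print(ctrl.hand_in()); o=ctrl.get_obs();print(o["time_s"],o["eef_pos"],o["opening"],o["wrist_force"])
E
```

```text
the job is handed in; nothing more can be done
None
the job is handed in; nothing more can be done
```

I took the small-ball punch, because the flat disc is on the slim stump. I lifted it straight out of its stand and carried it over the file rack with its ball at about 0.20 m. I handed the job in with the punch still gripped and hovering over the disc, at about 14.4 s; no verdict was reported.

- **Position:** The last reading put the tool at (0.4489, -0.2984), against a disc centre measured at (0.449, -0.298). That is within 1 mm sideways, plus about 2 mm of camera calibration error.
- **Height:** The ball works out to about 9 mm above the disc. In the last picture it looked up to about 2 mm higher than that, which is still inside the 2 to 15 mm limit.
- **Grip and tilt:** The gripper opening was steady at 0.18 (it is stopped on the shank) and the wrist carried about 3.6 N. The projected upright outline matched the punch in the picture.
- **Not checked:** I had no close overhead view at the end, because the arm blocked the top camera. The steady weight and the last picture gave no sign of contact with the disc. I did not measure the other objects again after the move.

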